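Start the red music box by its sprung pull

ROBOT

A 6-joint arm with a two-finger parallel gripper is mounted at the origin on a cart in front of the work surface, level with it; the furniture and walls round the work are solid. World frame = base frame: x ahead of the robot, y to its left, z up, the work surface at z = 0. Lengths are in mm, angles in degrees, forces in N, time in s.
With the tool pointing down it reaches from about 300 to 775 mm from the base axis. Payload 14.6 kg.
Tool frame: the origin (TCP) lies at the very end of the fingers, on their centre line; the grasp point (between the pads) lies 19 mm behind it; z points along the fingers, y is the line along which they close (so a half turn about z gives the same grasp; the last joint's range is limited). The gripper opens to 85 mm and grips with 20 to 120 N. Pads are 22 mm wide; open, the fingers measure 114 mm over their backs; the gripper's body (76 mm by 85 mm) begins 54 mm behind the grasp point. The pads swing forward as they close: fully open they stand 13 mm farther back than shut.
Start: joints at [68.09, 17.183, 87.147, -0, 75.671, -3.816], TCP at [170.815, 522.792, 231.281] pointing down, gripper open.
Joint ranges: [-173.82, 173.82], [-45.26, 126.66], [13.44, 144.39], [-59.66, 239.66], [0, 175.72], [-146.38, 146.38]. Speed limits (degrees/s): [127.2, 127.2, 147.25, 180, 180, 180].

INTERFACE

Orientations are given as [roll, pitch, yaw] about the fixed x, y, z axes, in that order (R = Rz(yaw) Ry(pitch) Rx(roll)).
In Python, from cell import manip gives the robot as it stands.
- The arm moves only by the tool play_rows, never from a script. Its argument "steps" is a list of rows, each a list of 3 entries, a list of its own where there are three numbers: the opening, from 0 (shut) to 1 (fully open), then the shift along the tool's x, y, z in m, then the turn, a rotation vector about the tool's x, y, z in rad. A call has 1 to 5 rows; each row is the pose to reach, as a shift and turn from the pose commanded when the call began, along the tool's axes at that moment; what a row does not reach only later rows make up. A row lasts 1/8 s, in which the tool goes at most 62.5 mm and 10.7 degrees, less where a joint would pass 70% of its speed; a pose out of reach is approached as far as the arm can. A call with a gripper value outside its range is refused whole. The fingers move at their own pace and stop on an object; the grip force is fixed at half the most. Time passes only in rows, so rows that repeat a pose let the fingers close. It gives the time, the measured TCP pose, the force, the opening and the grip force at its end, in the units of the state.
- manip.state(): the state, without advancing time (a new reading comes with each control period).
- manip.read_camera(name): name is "scene" or "top"; returns a dict with "img" (420x560x3 uint8, red, green, blue), "range_z" (420x560 float32, mm along the optical axis (not along the pixel's ray), 0 where there is no reading), "K" (3x3 intrinsics, pixels), "k1" (the pictures are not rectified: a ray, as slopes to the right and down, at radius r is drawn at 1 + k1 r^2 times it, then the intrinsics apply), "R" (3x3) and "t" (3): a world point X has camera coordinates R X + t. Camera axes: x right, y down, z forward; pixel columns grow to the right and rows downward; lengths in mm; the calibration is good to about 2 mm. A picture is of the moment at which its call begins.
- manip.close_job(): hands the job in; it is judged then, once.
The state is a dict: "clock": time; "qpos": joint angles; "qd": joint speeds; "effort": joint torques, N m; "eef_pos": TCP position; "tool_rot": TCP orientation; "force": force on the tool from outside, world axes, zero at the start; "ft_torque": the same for the moment, N m; "grip_width": finger opening in mm; "gripper_force": force on a finger pad.
Only numpy, scipy, OpenCV 4.12 (cv2) and the standard library are available. Lean on these libraries where they do the work, as an engineer would, in place of code of your own. Each camera call takes 0.05 s, during which the arm holds its last target. There are 200 camera calls.

TASK

Start the music box with the red toggle so that customers can hear it: pull its sprung red toggle straight out to its stop, then let go so that it runs all the way back in by itself. Leave the music box with the blue toggle alone.

Things in the scene. Friction and masses are not known exactly. Their poses are not given: they have to be found in the camera images.
- red_toggle (a point): Centre of the RED toggle: 26 along the pull, 18 wide between flat upright sides to pinch, 36 high, on a brass rod (8 dia.) from the front of a fixed wooden music box (108x108x82, red disc with cones on top, top 123). At rest 55 above the counter, 56 before the box's foot. Axes: x along the rod into the box, y across the 18 width, z up. Pull level along -x. The box stands left or right.
- red_pull (a joint): How far the red toggle is pulled out, in m: 0 fully in, 0.070 at its hard stop. A spring pulls it in with 2 N at 0 and 4.8 N at the stop, plus damping of 25 N per m/s (2.5 N more when pulled at 0.1 m/s). Let go, it runs fully home by itself within 1.5 s.
- blue_toggle (a point): Centre of the BLUE toggle of the other music box, alike in all but colour (blue toggle, blue disc), standing in the other place. To be left alone. Axes as for the red one; both fronts look at the robot, within about 12 degrees of the world's -x. Goods up to 0.35 m tall stand between and behind the two places: swing across close to the base.
- blue_pull (a joint): How far the blue toggle is pulled out, in m, 0 fully in. Must stay in.

How it is judged (in metres and radians):
On the way:
1. the red toggle is pulled out to its stop (within 10 mm of it) (value of joint red_pull above 0.06 m), for 0.2 s.
At the end, for the whole second after the job is handed in: After the red toggle was pulled to its stop, it has been let go and has run back in to within 10 mm of fully home and is at rest; the blue toggle is within 10 mm of fully in (value of joint each of red_pull, blue_pull below 0.01 m and velocity of joint red_pull between -0.02 and 0.02 m/s); the robot touches nothing.
It fails at once if the blue toggle is pulled out by more than 15 mm (value of joint blue_pull above 0.015 m).
It also fails if it takes over 35 s, if anything falls off the work surface, if the arm or the gripper's body presses on something with over 40 N, if the wrist force passes 120 N, or if a joint passes its speed limit or range.

## Working session

There is one attempt and no reset: what is moved stays moved. The work goes in short steps, Python scripts to look and compute and a tool call to move; the robot and the scene stay as the last step left them, time stands still between calls to the robot, and variables do not carry over. Pictures are saved under pics/ and viewed, at most 10 in all, crops included, and the job is handed in when it is done.

Besides the shell and the picture viewer there is one more tool, called after "Call:" as name(argument=value, ...) on one line, values as JSON. play_rows: Moves the arm, as the interface text tells. Its arguments: {"type":"object","properties":{"steps":{"type":"array"}},"required":["steps"]}

```bash
mkdir -p pics
cat > h.py <<'E'
import numpy as np, cv2
from cell import manip
def grab(n,f):
    d=manip.read_camera(n); cv2.imwrite(f'pics/{f}.png',d['img'][:,:,::-1]); np.savez(f'{f}.npz',**d); return d
def cloud(d):
    K=np.array(d['K']);k=float(d['k1']);h,w=d['range_z'].shape
    v,u=np.mgrid[:h,:w].astype(float)
    xd=(u-K[0,2])/K[0,0]; yd=(v-K[1,2])/K[1,1]; x,y=xd.copy(),yd.copy()
    for _ in range(20):
        s=1+k*(x*x+y*y); x,y=xd/s,yd/s
    z=d['range_z'].astype(float)
    P=np.stack([x*z,y*z,z],-1)
    return (P-np.array(d['t']))@np.array(d['R'])
E
python3 - <<'E'
from h import *
a=grab('scene','s1');b=grab('top','t1')
cv2.imwrite('pics/both.png',cv2.resize(np.hstack([a['img'],b['img']])[:,:,::-1],(800,300)))
for d in (a,b):
    P=cloud(d);hsv=cv2.cvtColor(d['img'],cv2.COLOR_RGB2HSV).astype(int)
    for n,m in (('red',((hsv[...,0]<8)|(hsv[...,0]>172))),('blue',(abs(hsv[...,0]-112)<14))):
        m=m&(hsv[...,1]>130)&(hsv[...,2]>60)&(d['range_z']>0)
        c,l,st,ce=cv2.connectedComponentsWithStats(m.astype(np.uint8))
        for i in range(1,c):
            if st[i,4]>25: q=P[l==i]; print(n,st[i],np.median(q,0).round(),np.percentile(q,5,0).round(),np.percentile(q,95,0).round())
s=manip.state();print(s)
E
```

```text
red [229  33   4   9  26] [2461. 2013.   56.] [2447. 1998.   31.] [2480. 2040.   80.]
red [129  64   9  10  36] [1173. 1420.  126.] [1156. 1411.  110.] [1196. 1438.  145.]
red [402  64  12  13  58] [1310.   72.  241.] [1275.   67.  227.] [1358.  111.  253.]
red [428 218  38  19 413] [ 609. -375.   86.] [ 584. -405.   82.] [ 647. -342.   88.]
red [423 255  13  21 203] [ 491. -392.   59.] [ 487. -399.   39.] [ 510. -383.   72.]
blue [230 161  10   9  45] [617. 246.  85.] [604. 228.  83.] [646. 264.  87.]
red [239  99  12  11  36] [872. 111.  38.] [868.  94.  17.] [888. 124.  57.]
red [380 172  24  24 385] [ 619. -366.   88.] [ 587. -398.   83.] [ 650. -335.   92.]
red [392 218   8   8  56] [ 499. -382.   71.] [ 488. -399.   41.] [ 510. -375.   74.]
blue [186 161  23  23 353] [635. 243.  88.] [604. 212.  84.] [663. 274.  92.]
blue [188 207   7   8  35] [517. 259.  71.] [505. 253.  68.] [526. 266.  75.]
{'clock': 0.1, 'qpos': array([ 6.80900195e+01,  1.72140817e+01,  8.71749923e+01, -6.06395441e-04,
        7.56698647e+01, -3.81586127e+00]), 'qd': array([ 0.04097107, -0.10488529, -0.19579635, -0.04128004,  0.00630802,
        0.05752298]), 'effort': array([ 1.12934391e-03, -5.44375169e+01, -3.62366903e+01, -7.34758260e-05,
        3.11105163e-03, -3.94859705e-05]), 'eef_pos': array([170.75022895, 522.61814346, 230.77531113]), 'tool_rot': array([-1.79941153e+02, -3.33630395e-03,  1.61906029e+02]), 'force': array([-0.51504645, -0.03711388, -0.45627413]), 'ft_torque': array([0.01123808, 0.02521592, 0.00259522]), 'gripper_force': 0.0, 'grip_width': 85.03498963129735}
```

View pics/both.png

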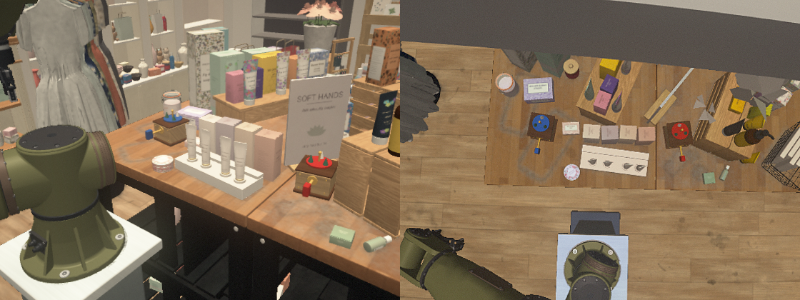

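The red box is on the right, with the red toggle at full-image (scene) ~(433,265) and (top) ~(396,222). The arm is on the left. Next I refine the toggle pose and check the swing path for obstacles.

Run:
```python
from h import *
from scipy.optimize import least_squares
D=[dict(np.load(f)) for f in('s1.npz','t1.npz')]
T=[];C=[]
for d in D:
    P=cloud(d);h=cv2.cvtColor(d['img'],cv2.COLOR_RGB2HSV).astype(int)
    m=((h[...,0]<8)|(h[...,0]>172))&(h[...,1]>130)&(h[...,2]>60)
    q=P[m]; t=q[(abs(q[:,0]-498)<35)&(abs(q[:,1]+386)<35)&(q[:,2]>30)&(q[:,2]<82)];T.append(t)
    C.append(P.reshape(-1,3))
    # box wood: bright top z~82 plus
    b=P.reshape(-1,3); b=b[(abs(b[:,0]-619)<85)&(abs(b[:,1]+366)<85)&(b[:,2]>76)&(b[:,2]<87)]
    print('boxtop',len(b),cv2.minAreaRect(b[:,:2].astype(np.float32)))
def sd(p,q):
    c,s=np.cos(p[2]),np.sin(p[2]);r=q[:,:2]-p[:2]
    l=np.stack([c*r[:,0]+s*r[:,1],-s*r[:,0]+c*r[:,1],q[:,2]-55],1)
    e=abs(l)-[13,9,18]; return np.where((e>0).any(1),np.linalg.norm(np.maximum(e,0),axis=1),e.max(1))
for t in (T[0],T[1],np.vstack(T)):
    f=least_squares(lambda p:np.r_[sd(p,t),(p[2]-.16)*20],[500,-386,.16],loss='soft_l1',f_scale=2)
    print(len(t),f.x[:2],np.degrees(f.x[2]),np.median(abs(f.fun)))
A=np.vstack(C);A=A[(A[:,0]>250)&(A[:,0]<900)&(abs(A[:,1])<600)&(A[:,2]>-60)]
print('max height by x (rows, 50mm from 250) and y (cols, 600 .. -600 step 80)')
for x in range(250,700,50):
    print(x,[int(max(A[(A[:,0]>=x)&(A[:,0]<x+50)&(A[:,1]<=y)&(A[:,1]>y-80)][:,2],default=-99)) for y in range(600,-600,-80)])
n=A[(A[:,0]<560)&(A[:,0]>380)&(A[:,1]<-300)&(A[:,1]>-520)&(A[:,2]>8)]
H={}
for p in n: k=(int(p[0]//20*20),int(p[1]//20*20));H[k]=max(H.get(k,0),int(p[2]))
print(sorted(H.items()))
```

```text
boxtop 1048 ((609.1608276367188, -381.60394287109375), (108.52055358886719, 123.61702728271484), 8.637123107910156)
boxtop 811 ((609.1290893554688, -380.6756896972656), (109.65541076660156, 133.84048461914062), 8.809521675109863)
198 [ 501.84034644 -388.3292525 ] 6.9584336239487685 0.9184178069725171
53 [ 497.09656201 -385.05445903] 11.260494265536213 0.8442698245505964
251 [ 501.68058756 -387.54737861] 7.16057632094736 1.1754833415448918
max height by x (rows, 50mm from 250) and y (cols, 600 .. -600 step 80)
250 [-99, -99, -99, -99, -99, -99, -99, -99, -99, -99, -99, -99, -99, -99, -99]
300 [-99, -99, -99, -99, -99, -99, -99, -99, -99, -99, -99, -99, -99, -99, -99]
350 [-99, 6, 6, 6, 6, 35, 37, 1334, 6, 7, 8, 6, 6, 28, 25]
400 [-99, 6, 8, 6, 6, 36, 42, 42, 43, 165, 139, 7, 8, 27, 29]
450 [-99, 6, 6, 7, 38, 36, 1169, 1179, 1180, 1179, 1065, 7, 74, 6, 26]
500 [-99, 6, 8, 8, 77, 1155, 1169, 1170, 1179, 1179, 55, 81, 74, 202, 323]
550 [-99, 6, 7, 87, 89, 85, 153, 163, 163, 159, 154, 102, 188, 337, 393]
600 [-99, 5, 8, 88, 124, 87, 152, 282, 198, 159, 155, 113, 125, 309, 340]
650 [-99, 6, 7, 86, 108, 86, 199, 302, 347, 7, 311, 93, 90, 205, 235]
[((380, -520), 28), ((400, -520), 27), ((400, -500), 22), ((400, -400), 8), ((420, -520), 25), ((420, -500), 26), ((440, -520), 22), ((480, -400), 74), ((480, -380), 72), ((500, -420), 8), ((500, -400), 74), ((500, -380), 72), ((520, -520), 202), ((520, -400), 60), ((520, -380), 64), ((540, -520), 203), ((540, -500), 203), ((540, -480), 202), ((540, -460), 174), ((540, -420), 80), ((540, -400), 81), ((540, -380), 85), ((540, -360), 85), ((540, -340), 85)]
```

```bash
cat >> h.py <<'E'
from scipy.spatial.transform import Rotation as Ro
def rows(way,yaws,s=None):
    s=s or manip.state(); R=Ro.from_euler('xyz',s['tool_rot'],degrees=True)
    print(s['clock'],s['eef_pos'].round(1),s['tool_rot'].round(2),s['force'].round(1),round(s['grip_width'],1))
    for p,y in zip(way,yaws):
        print((R.inv().apply(np.array(p)-s['eef_pos'])/1000).round(3).tolist(), (R.inv()*Ro.from_euler('xyz',[180,0,y],degrees=True)).as_rotvec().round(3).tolist())
def arc(i,n=20):
    out=[]
    th=np.radians(np.interp(i,[0,n],[71.9,-37.7])); r=np.interp(i,[0,5,14,n],[550,400,400,632]); z=np.interp(i,[0,4,15,n],[231,280,280,180])
    return [r*np.cos(th),r*np.sin(th),z],np.interp(i,[0,n],[162,9])
E
python3 - <<'E'
from h import *
s=manip.state()
for k in range(4):
    w=[arc(i) for i in range(5*k+1,5*k+6)]; rows([a for a,_ in w],[b for _,b in w],s)
    s=dict(s); s['eef_pos']=np.array(w[-1][0]); s['tool_rot']=np.array([180,0,w[-1][1]])
E
```

```text
0.1 [170.8 522.6 230.8] [-179.94   -0.    161.91] [-0.5 -0.  -0.5] 85.0
[-0.05, -0.032, -0.012] [-0.001, 0.0, 0.132]
[-0.093, -0.069, -0.025] [-0.001, 0.0, 0.265]
[-0.13, -0.109, -0.037] [-0.001, 0.0, 0.399]
[-0.161, -0.151, -0.049] [-0.001, 0.0, 0.532]
[-0.184, -0.195, -0.049] [-0.001, 0.0, 0.666]
0.1 [285.3 280.4 280. ] [180.     0.   123.75] [-0.5 -0.  -0.5] 85.0
[-0.038, 0.005, 0.0] [-0.0, -0.0, 0.134]
[-0.076, 0.007, 0.0] [0.0, -0.0, 0.267]
[-0.114, 0.005, 0.0] [0.0, -0.0, 0.401]
[-0.152, -0.001, -0.0] [-0.0, -0.0, 0.534]
[-0.189, -0.01, -0.0] [0.0, -0.0, 0.668]
0.1 [382.3 117.6 280. ] [180.    0.   85.5] [-0.5 -0.  -0.5] 85.0
[-0.036, 0.012, 0.0] [-0.0, -0.0, 0.134]
[-0.073, 0.021, 0.0] [-0.0, -0.0, 0.267]
[-0.111, 0.026, 0.0] [0.0, -0.0, 0.401]
[-0.149, 0.028, 0.0] [-0.0, -0.0, 0.534]
[-0.192, 0.065, 0.0] [-0.0, -0.0, 0.668]
0.1 [431.6 -78.4 280. ] [180.     0.    47.25] [-0.5 -0.  -0.5] 85.0
[-0.019, 0.055, 0.02] [-0.0, -0.0, 0.134]
[-0.046, 0.11, 0.04] [-0.0, -0.0, 0.267]
[-0.082, 0.163, 0.06] [0.0, -0.0, 0.401]
[-0.127, 0.213, 0.08] [-0.0, -0.0, 0.534]
[-0.18, 0.259, 0.1] [-0.0, -0.0, 0.668]
```

Call:
play_rows(steps=[[1, [-0.05, -0.032, -0.012], [0, 0, 0.132]], [1, [-0.093, -0.069, -0.025], [0, 0, 0.265]], [1, [-0.13, -0.109, -0.037], [0, 0, 0.399]], [1, [-0.161, -0.151, -0.049], [0, 0, 0.532]], [1, [-0.184, -0.195, -0.049], [0, 0, 0.666]]])

```text
clock: 0.72
eef_pos: [285.6, 278.7, 280.8]
tool_rot: [179.9, 0.0, 123.5]
force: [0.5, -0.3, -0.2]
grip_width: 85.4
gripper_force: 0.0
```

Call:
play_rows(steps=[[1, [-0.038, 0.005, 0], [0, 0, 0.134]], [1, [-0.076, 0.007, 0], [0, 0, 0.267]], [1, [-0.114, 0.005, 0], [0, 0, 0.401]], [1, [-0.152, -0.001, 0], [0, 0, 0.534]], [1, [-0.189, -0.01, 0], [0, 0, 0.668]]])

```text
clock: 1.35
eef_pos: [382.1, 116.4, 280.1]
tool_rot: [-180.0, 0.0, 85.2]
force: [-0.7, 0.3, -0.2]
grip_width: 85.5
gripper_force: 0.0
```

Call:
play_rows(steps=[[1, [-0.036, 0.012, 0], [0, 0, 0.134]], [1, [-0.073, 0.021, 0], [0, 0, 0.267]], [1, [-0.111, 0.026, 0], [0, 0, 0.401]], [1, [-0.149, 0.028, 0], [0, 0, 0.534]], [1, [-0.192, 0.065, 0], [0, 0, 0.668]]])

```text
clock: 1.98
eef_pos: [431.1, -80.1, 280.9]
tool_rot: [179.9, -0.0, 47.0]
force: [1.1, 1.2, -0.1]
grip_width: 85.6
gripper_force: 0.0
```

Call:
play_rows(steps=[[1, [-0.019, 0.055, 0.02], [0, 0, 0.134]], [1, [-0.046, 0.11, 0.04], [0, 0, 0.267]], [1, [-0.082, 0.163, 0.06], [0, 0, 0.401]], [1, [-0.127, 0.213, 0.08], [0, 0, 0.534]], [1, [-0.18, 0.259, 0.1], [0, 0, 0.668]]])

```text
clock: 2.6
eef_pos: [499.4, -365.2, 185.9]
tool_rot: [-180.0, 0.0, 8.7]
force: [0.8, -0.7, -0.7]
grip_width: 85.4
gripper_force: 0.0
```

Run:
```python
from h import *
d=grab('scene','s2'); cv2.imwrite('pics/s2c.png',cv2.resize(d['img'][120:330,330:560,::-1],None,fx=2.6,fy=2.6))
rows([[498,-387.5,120],[498,-387.5,80],[498,-387.5,41]],[9]*3)
```

```text
2.65 [ 497.3 -370.7  182.6] [-179.9     0.19    8.07] [-1.7 -6.5 -1.9] 85.3
[-0.001, 0.017, 0.063] [-0.002, 0.003, -0.016]
[-0.001, 0.017, 0.103] [-0.002, 0.003, -0.016]
[-0.001, 0.017, 0.142] [-0.002, 0.003, -0.016]
```

View pics/s2c.png

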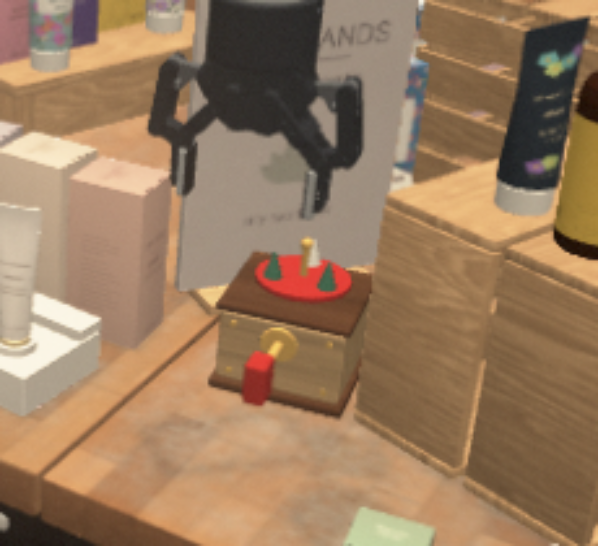

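The open gripper hangs above and slightly behind the toggle (crop ~(258,378)), with nothing in the way. I let it settle, then recompute.

Call:
play_rows(steps=[[1, [0, 0, 0], [0, 0, 0]], [1, [0, 0, 0], [0, 0, 0]], [1, [0, 0, 0], [0, 0, 0]]])

```text
clock: 3.02
eef_pos: [499.9, -362.4, 187.8]
tool_rot: [180.0, -0.0, 9.0]
force: [-0.1, 0.4, -0.0]
grip_width: 85.4
gripper_force: 0.0
```

Run:
```python
from h import *
rows([[498,-387.5,130],[498,-387.5,85],[498,-387.5,42]],[9]*3)
```

```text
3.025 [ 499.9 -362.4  187.8] [ 1.7996e+02 -4.0000e-02  9.0300e+00] [-0.1  0.4 -0. ] 85.4
[-0.006, 0.024, 0.058] [0.001, -0.001, 0.001]
[-0.006, 0.024, 0.103] [0.001, -0.001, 0.001]
[-0.006, 0.024, 0.146] [0.001, -0.001, 0.001]
```

Call:
play_rows(steps=[[1, [-0.006, 0.024, 0.03], [0, 0, 0]], [1, [-0.006, 0.024, 0.07], [0, 0, 0]], [1, [-0.006, 0.024, 0.11], [0, 0, 0]], [1, [-0.006, 0.024, 0.146], [0, 0, 0]], [1, [-0.006, 0.024, 0.146], [0, 0, 0]]])

```text
clock: 3.65
eef_pos: [496.6, -386.5, 39.3]
tool_rot: [-179.8, 0.2, 9.0]
force: [0.7, 0.3, 0.2]
grip_width: 85.3
gripper_force: 0.0
```

Run:
```python
from h import *
print(manip.state()['eef_pos'])
d=grab('scene','s3'); cv2.imwrite('pics/s3c.png',cv2.resize(d['img'][180:310,370:510,::-1],None,fx=4,fy=4))
```

```text
[ 496.62963289 -386.53123437   39.25982856]
```

View pics/s3c.png

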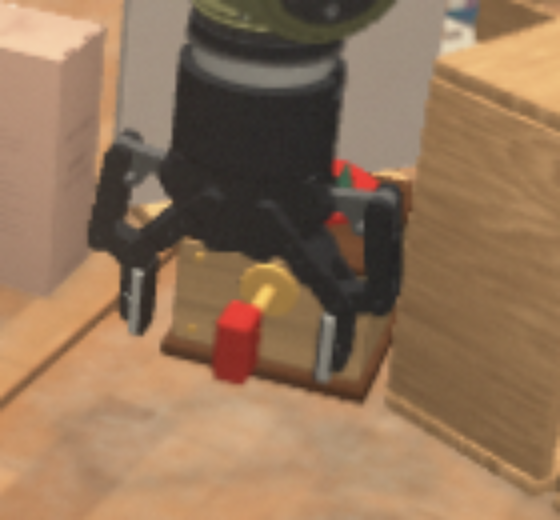

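The toggle (crop ~(237,340)) stands centred between the fingers, so I close.

Call:
play_rows(steps=[[0, [0, 0, 0], [0, 0, 0]], [0, [0, 0, 0], [0, 0, 0]], [0, [0, 0, 0], [0, 0, 0]], [0, [0, 0, 0], [0, 0, 0]], [0, [0, 0, 0], [0, 0, 0]]])

```text
clock: 4.32
eef_pos: [497.4, -388.4, 41.7]
tool_rot: [179.9, -0.0, 8.9]
force: [-1.4, -1.2, 5.7]
grip_width: 17.2
gripper_force: 59.4
```

Call:
play_rows(steps=[[0, [0, 0, 0], [0, 0, 0]], [0, [0, 0, 0], [0, 0, 0]], [0, [0, 0, 0], [0, 0, 0]]])

```text
clock: 4.7
eef_pos: [497.4, -388.4, 41.7]
tool_rot: [180.0, -0.0, 8.9]
force: [-1.4, -1.3, 6.4]
grip_width: 17.1
gripper_force: 59.4
```

Call:
play_rows(steps=[[0, [-0.006, 0, 0], [0, 0, 0]], [0, [-0.015, 0, 0], [0, 0, 0]], [0, [-0.025, 0, 0], [0, 0, 0]], [0, [-0.034, 0, 0], [0, 0, 0]], [0, [-0.04, 0, 0], [0, 0, 0]]])

```text
clock: 5.32
eef_pos: [457.9, -394.6, 41.7]
tool_rot: [179.9, -0.1, 8.9]
force: [6.0, -1.6, 5.5]
grip_width: 17.3
gripper_force: 59.5
```

Call:
play_rows(steps=[[0, [-0.008, 0, 0], [0, 0, 0]], [0, [-0.016, 0, 0], [0, 0, 0]], [0, [-0.023, 0, 0], [0, 0, 0]], [0, [-0.027, 0, 0], [0, 0, 0]], [0, [-0.028, 0, 0], [0, 0, 0]]])

```text
clock: 5.95
eef_pos: [430.3, -398.9, 41.7]
tool_rot: [179.9, -0.1, 8.9]
force: [5.6, -0.3, 5.8]
grip_width: 17.2
gripper_force: 59.6
```

Call:
play_rows(steps=[[0, [-0.002, 0, 0], [0, 0, 0]], [0, [-0.003, 0, 0], [0, 0, 0]], [0, [-0.003, 0, 0], [0, 0, 0]], [0, [-0.003, 0, 0], [0, 0, 0]]])

```text
clock: 6.45
eef_pos: [428.2, -399.3, 41.7]
tool_rot: [179.9, -0.1, 8.9]
force: [10.5, -0.5, 3.4]
grip_width: 17.1
gripper_force: 59.2
```

Run:
```python
from h import *
d=grab('scene','s4'); cv2.imwrite('pics/s4c.png',cv2.resize(d['img'][180:330,360:510,::-1],None,fx=4,fy=4))
```

```text
(no output)
```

View pics/s4c.png

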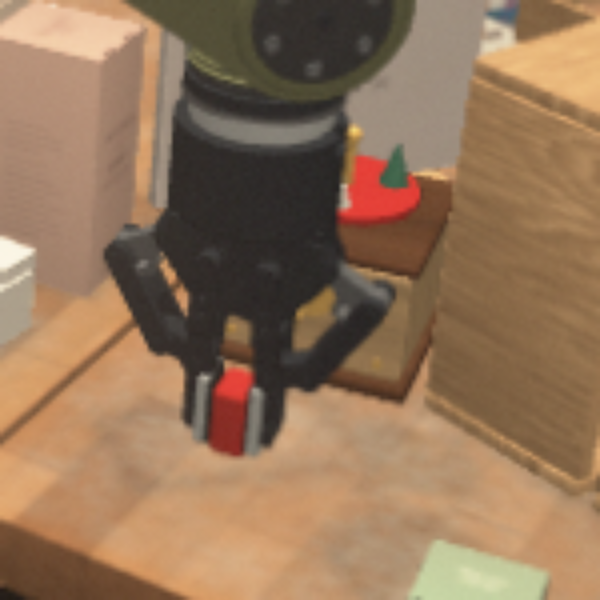

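At the stop: force has jumped to 10.5 N and the toggle (crop ~(232,410)) is still held squarely. I release.

Call:
play_rows(steps=[[1, [0, 0, 0], [0, 0, 0]], [1, [0, 0, 0], [0, 0, 0]], [1, [0, 0, 0], [0, 0, 0]], [1, [0, 0, 0], [0, 0, 0]], [1, [0, 0, 0], [0, 0, 0]]])

```text
clock: 7.12
eef_pos: [427.1, -399.1, 41.0]
tool_rot: [-180.0, 0.0, 8.9]
force: [0.4, 0.6, 0.9]
grip_width: 85.3
gripper_force: 0.0
```

Call:
play_rows(steps=[[1, [0, 0, 0], [0, 0, 0]], [1, [0, 0, 0], [0, 0, 0]], [1, [0, 0, 0], [0, 0, 0]], [1, [0, 0, 0], [0, 0, 0]], [1, [0, 0, 0], [0, 0, 0]]])

```text
clock: 7.75
eef_pos: [427.1, -399.1, 41.1]
tool_rot: [180.0, -0.0, 8.9]
force: [0.0, -0.4, -0.2]
grip_width: 85.1
gripper_force: 0.0
```

Call:
play_rows(steps=[[1, [0, 0, -0.03], [0, 0, 0]], [1, [0, 0, -0.07], [0, 0, 0]], [1, [0, 0, -0.11], [0, 0, 0]], [1, [0, 0, -0.14], [0, 0, 0]], [1, [0, 0, -0.14], [0, 0, 0]]])

```text
clock: 8.38
eef_pos: [427.7, -399.7, 183.5]
tool_rot: [179.8, -0.1, 8.9]
force: [0.4, 0.3, -0.9]
grip_width: 85.5
gripper_force: 0.0
```

Call:
play_rows(steps=[[1, [0, 0, 0], [0, 0, 0]], [1, [0, 0, 0], [0, 0, 0]], [1, [0, 0, 0], [0, 0, 0]]])

```text
clock: 8.75
eef_pos: [427.0, -398.9, 180.3]
tool_rot: [-179.9, 0.0, 8.9]
force: [-0.2, 0.3, -0.2]
grip_width: 85.3
gripper_force: 0.0
```

Run:
```python
from h import *
d=grab('scene','s5'); cv2.imwrite('pics/s5c.png',cv2.resize(d['img'][120:330,330:560,::-1],None,fx=2.6,fy=2.6))
P=cloud(d);h=cv2.cvtColor(d['img'],cv2.COLOR_RGB2HSV).astype(int)
q=P[((h[...,0]<8)|(h[...,0]>172))&(h[...,1]>130)&(h[...,2]>60)]
q=q[(q[:,0]>380)&(q[:,0]<540)&(abs(q[:,1]+390)<50)&(q[:,2]<82)];print(len(q),np.median(q,0),np.percentile(q,5,0))
```

```text
198 [ 490.99985475 -392.91008641   59.0437699 ] [ 486.73765387 -398.54066578   39.84410229]
```

View pics/s5c.png

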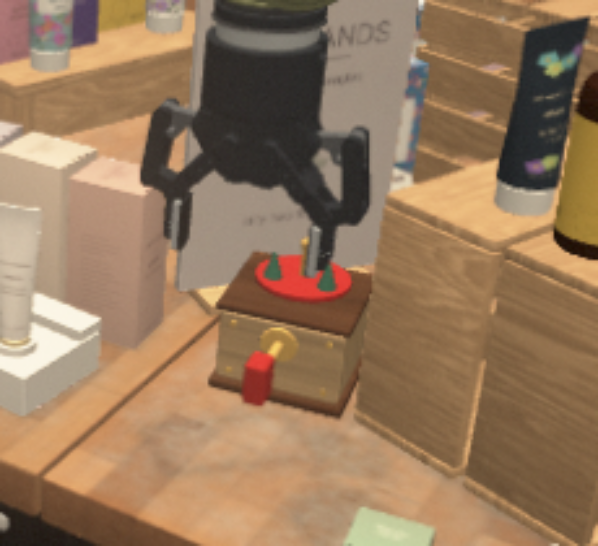

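The toggle is home (crop ~(258,378), the same measured position as before the pull), and the gripper is clear.

```bash
python3 -c "
from cell import manip
print(manip.close_job())"
```

```text
the job is handed in; nothing more can be done
None
```

I pulled the red toggle out to its stop and released it. It ran back in to its starting position, the blue toggle was never touched, and I handed the job in with the gripper clear at about 9 s; no verdict was returned.

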